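# Fit a fresh filter cartridge to the bench fume extractor and switch it on

### The arm

A 6-joint arm with a two-finger parallel gripper is mounted at the origin on the work surface. World frame = base frame: x ahead of the robot, y to its left, z up, the work surface at z = 0. Lengths are in m, angles in rad, forces in N, time in s.
With the tool pointing down it reaches from about 0.35 to 0.975 m from the base axis. Payload 4.9 kg.
Tool frame: the origin (TCP) lies midway between the tips of the shut fingers; the grasp point (between the pads) lies grasp_offset behind it (grasp_offset is the distance from the TCP to the grasp point, in m); y points along the fingers, x is the direction in which the jaws open and shut, and the axes are right-handed (so a half turn about y gives the same grasp; the last joint's range is limited). The gripper opens to 85 mm and grips with 20 to 120 N. Pads are 22 mm wide; open, the fingers measure 114 mm over their backs; the gripper's body (76 mm by 85 mm) begins 54 mm behind the grasp point. The pads swing forward as they close: fully open they stand 13 mm farther back than shut.
Start: joints at [-1.264, 0.053, 1.613, -0, 1.476, -0.119], TCP at [0.258, -0.569, 0.231] pointing down, gripper open.
Joint ranges: [-3.01, 3.01], [-1.01, 2.22], [0.06, 2.58], [-1.02, 4.17], [0.09, 2.62], [-3.14, 3.14]. Speed limits (rad/s): [2.57, 2.57, 3.14, 3.14, 3.14, 3.14].

### API

Orientations are given as [roll, pitch, yaw] about the fixed x, y, z axes, in that order (R = Rz(yaw) Ry(pitch) Rx(roll)).
In Python, from station import * gives the robot as it stands.
- The arm moves only by the tool drive_tool, never from a script. Its argument "plan" is a list of rows, each a list of 6 numbers: the shift along the tool's x, y, z in units of 25 mm (1.0 is 25 mm), then the turn, a rotation vector about the tool's x, y, z in units of 5 degrees (1.0 is 5 degrees). In form: [[tx, ty, tz, rx, ry, rz], ...]. A call has 1 to 20 rows; each row shifts and turns the commanded pose from where the row before left it, along the tool's axes as they then stand; what a row does not reach is not made up. A row lasts 1/12 s, in which the tool goes at most 41.7 mm and 7.16 degrees, less where a joint would pass 70% of its speed; a pose out of reach is approached as far as the arm can. A call is refused whole if a number of a shift passes 1 or a number of a turn 1, either way. A call with a gripper value outside its range is refused whole. "gripper" is the finger opening in mm, from 0 to 85.4, set as the call begins (left out, the last holds). The fingers move at their own pace and stop on an object; the grip force is fixed at half the most. Time passes only in rows, so rows that do not move let the fingers close. It gives the time, the measured TCP pose, the force and the opening at its end, in the units of the state.
- read_state(): the state, without advancing time (a new reading comes with each control period).
- snapshot(name): name is "side" or "top"; returns a dict with "pixels" (384x512x3 uint8, blue, green, red), "fx", "fy", "cx", "cy" (pixels), "dist_coeffs" ([k1, k2, p1, p2, k3] as OpenCV has them; the pictures are not rectified), "R" (3x3) and "t" (3): a world point X has camera coordinates R X + t. Camera axes: x right, y down, z forward; pixel columns grow to the right and rows downward; lengths in m; the calibration is good to about 2 mm. A picture is of the moment at which its call begins. There is no depth.
- job_done(): hands the job in, once; it reports no verdict.
Trained networks look in the newest picture that a camera, given by its name, has taken for a name from the list of things; names that differ only in an ending like _2 or _b are one class to them, and where a whole thing is asked for, a point or a joint stands for the part that bears it (a point fixed in the world has none). Each returns a list of dicts, best first, with "conf" (0 to 1); they miss things now and then, are a little off and sometimes report something else, mostly with a low value. They report only what shows in the picture. A call takes as long as a camera call. They do not tell look-alikes from the thing itself.
- spot_in(camera, label): "position" ([x, y, z] in m, in world coordinates, good to about 4 mm: the middle of the surface that is visible of it).
- regions_of(camera, label): "pixels" (384x512 bool, what is visible of it).
- mark_of(camera, label): "position" ([x, y, z] in m, in world coordinates, good to about 4 mm: a listed point, or the origin of a listed thing).
The state is a dict: "time": time; "joint_pos": joint angles; "dq": joint speeds; "joint_efforts": joint torques, N m; "eef_pos": TCP position; "orientation": TCP orientation; "ft_force": force on the tool from outside, world axes, zero at the start; "torque": the same for the moment, N m; "width": opening from 0.0 (shut) to 1.0 (fully open).
Only numpy, scipy, OpenCV 4.12 (cv2) and the standard library are available. Lean on these libraries where they do the work, as an engineer would, in place of code of your own. Each camera call takes 0.05 s, during which the arm holds its last target. There are 200 camera calls.

### The job

Fit the fresh filter cartridge standing on the bench into the round bayonet well of the fume extractor: let its two pins down into the entry notches, push it down against the sprung seal, turn it clockwise (seen from above) to the end of its travel and let it come up into the lock. Then flip the toggle switch on the extractor over to on, away from the unit's front, and leave the other things on the bench where they are.

Things in the scene. Friction and masses are not known exactly. Their poses are not given: they have to be found in the camera images.
- extractor: The fume extractor, a low white box 220 (x) by 340 (y) by 110 mm high, fixed. Origin at the centre of its underside, z up; its front (louvres, dial) faces its -x, its left end is +y. On its flat top, 110 mm above the bench, stand the round aluminium well (towards -y) and the toggle switch (towards +y).
- well_rim (a point): Centre of the mouth of the bayonet well, an aluminium collar 120 mm across standing 28 mm above the extractor's top, 138 mm above the bench, at extractor x 0, y -75 mm; axes as the extractor's. Bore 87 mm in diameter, lip 8 mm thick with two opposite notches. Below the lip an undercut runs clockwise from each notch for 46 deg to a stop; anticlockwise it is blocked.
- notch (a point): One of the two entry notches in the collar's lip, at rim height, 47.5 mm from the well's axis; the other is opposite. 16 mm wide, open to 54 mm from the axis. Seen from the axis the notches lie in directions -44 and 136 deg from the extractor's x axis (anticlockwise positive, from above). If the pins rest on top of the lip beside them, the cartridge's underside is only 5.5 mm below the rim.
- lock (a point): Where a pin locks, at rim height, 47.5 mm from the axis, at -90 deg (the other at 90 deg): 46 deg clockwise of the notches. Here the undercut's roof is 3 mm higher over about 15 mm (some 3 mm play each side of a pin): the pins spring up into it, the cartridge's underside then 19.5 mm below the rim, its handle along the extractor's y axis.
- seal_plate (a joint): Spring-loaded seal plate in the well that carries the cartridge's foot (m): 0 is up (underside 13.5 mm below the rim, pins in the notches); -0.006 when locked. Push to between -0.009 (underside 22.5 mm below the rim, the least that lets the pins pass under the lip) and -0.012 (bottom); -0.0105 is good. Spring 5 N at the top, 9 N pushed; it bears the cartridge's weight unaided.
- cartridge_mid (a point): The fresh filter cartridge, standing upright on the bench, 130 mm high, 0.28 to 0.44 kg: point on its axis half-way up, 65 mm above the underside; z up, x along its handle. Grey spigot 83 mm in diameter, 26 mm high, then pleated body and cap 100 mm in diameter up to 92 mm, then the handle. Same after half a turn. (A spent one lies on its side in a tray at the back: leave it.)
- handle (a point): Centre of the bar of the white bridge handle on the cartridge's cap, 123 mm above the cartridge's underside, on its axis. The bar is 70 mm long (x), 14 mm wide (y), 14 mm high, open for 24 mm below between its end posts; 50 mm free between the posts.
- pin (a point): One of the two round pins of the cartridge, near its tip: 46 mm from the axis along the cartridge's +x, 10 mm above the underside; the other is at -x. 9 mm in diameter, 100 mm over both tips. They lie right under the handle's direction.
- toggle (a joint): Angle of the extractor's bat toggle switch (rad): 0 leaning 0.33 rad to the front (extractor's -x) is off; 0.66, leaning 0.33 rad to the back (+x), is on. Sprung over its centre at 0.33: it snaps to whichever side it is past; about 2.5 N near the tip starts it. It pivots 119 mm above the bench at extractor x 0, y +115 mm.
- toggle_tip (a point): Top end of the steel toggle bat, on its axis, 55 mm from the pivot; the bat is 13 mm thick over its upper 20 mm, 8 to 9 mm lower down. A steel bush 18 mm across and 9 mm high surrounds its foot.
- blower_mid (a point): Bystander: blue rubber air blower, lying, 100 mm long, 55 mm thick; point within the bulb.
- dish_tray_mid (a point): Bystander: red tray of four round dishes, 105 mm across, 16 mm high; its centre.
- jar_mid (a point): Bystander: amber jar, 60 mm in diameter, 80 mm high; its centre.
- flask_mid (a point): Bystander: white bottle, 60 mm in diameter, 100 mm high; its centre.
- clamp_stand_mid (a point): Bystander: small steel clamp stand on a black foot 72 mm across, 85 mm high; on its axis 40 mm up.
- screwdriver_mid (a point): Bystander: screwdriver, 160 mm long, lying; its middle.
- tweezers_mid (a point): Bystander: steel tweezers, 120 mm long, lying flat; their middle.
There are look-alikes about, which are no part of the job. What is shaped like the part that bears cartridge_mid but orange or pink is not meant.

How it is judged:
By the outcome, as a careful person would: the job done as asked, in the order asked, and still so for the second after the job is handed in, with the robot touching nothing.
It also fails if it takes over 62 s, if anything falls off the work surface, if the arm or the gripper's body presses on something with over 40 N, if the wrist force passes 120 N, or if a joint passes its speed limit or range.

## Working session

There is one attempt and no reset: what is moved stays moved. The work goes in short steps, Python scripts to look and compute and a tool call to move; the robot and the scene stay as the last step left them, time stands still between calls to the robot, and variables do not carry over. Pictures are saved under pics/ and viewed, about 8 in all and at most 12, crops included, and the job is handed in when it is done.

Besides the shell and the picture viewer there is one more tool, called after "Request:" by a JSON object that holds its "name" and its "arguments". drive_tool: Moves the arm, as the interface text tells. Its arguments: {"type":"object","properties":{"plan":{"type":"array"},"gripper":{"type":"number"}},"required":["plan"]}

```bash
mkdir -p pics; ls; python3 - <<'E'
from station import *
import cv2,numpy as np
s=read_state(); print({k:np.round(v,3) for k,v in s.items()})
for c in ("top","side"):
    p=snapshot(c); cv2.imwrite(f"pics/{c}0.png",p["pixels"])
    print(c,p["fx"],p["cx"],p["cy"],p["dist_coeffs"],np.round(p["R"],3).tolist(),np.round(p["t"],3))
    for l in ["extractor","well_rim","notch","lock","cartridge_mid","handle","pin","toggle_tip","clamp_stand_mid","flask_mid","jar_mid","blower_mid"]:
        for d in mark_of(c,l): print(l,round(d["conf"],2),np.round(d["position"],3))
E
```

```text
pics
{'time': np.float64(0.0), 'joint_pos': array([-1.264,  0.053,  1.614, -0.   ,  1.476, -0.119]), 'dq': array([ 0.   , -0.   ,  0.   , -0.001,  0.001, -0.   ]), 'joint_efforts': array([ 1.0000e-03, -3.9368e+01, -3.7017e+01, -0.0000e+00,  7.0000e-03,
       -0.0000e+00]), 'eef_pos': array([ 0.258, -0.569,  0.23 ]), 'orientation': array([-1.571,  0.002, -1.145]), 'ft_force': array([0.474, 0.223, 0.504]), 'torque': array([0.012, 0.001, 0.01 ]), 'width': np.float64(1.002)}
top 417.8246705038546 257.93218588616185 196.41974201407112 [0.01122372 0.         0.         0.         0.        ] [[0.008, -1.0, 0.018], [-0.982, -0.011, -0.189], [0.189, -0.016, -0.982]] [-0.07   0.534  1.2  ]
extractor 0.78 [ 0.58   0.159 -0.002]
extractor 0.55 [0.566 0.036 0.138]
well_rim 0.84 [0.57  0.078 0.14 ]
notch 0.58 [0.605 0.04  0.134]
lock 0.81 [0.566 0.03  0.14 ]
cartridge_mid 0.88 [ 0.637 -0.129  0.064]
cartridge_mid 0.7 [ 0.282 -0.23   0.062]
cartridge_mid 0.69 [0.344 0.041 0.067]
cartridge_mid 0.48 [ 0.364 -0.104  0.002]
cartridge_mid 0.2 [0.566 0.079 0.138]
handle 0.97 [ 0.285 -0.231  0.124]
hand
[... 506 characters left out ...]
    ] [[-0.782, -0.623, 0.011], [-0.433, 0.531, -0.728], [0.448, -0.575, -0.685]] [0.368 0.342 1.069]
extractor 0.81 [ 0.58   0.159 -0.001]
well_rim 0.69 [0.566 0.085 0.136]
well_rim 0.28 [ 0.635 -0.132  0.126]
notch 0.58 [0.604 0.046 0.138]
lock 0.81 [0.564 0.031 0.138]
cartridge_mid 0.63 [ 0.634 -0.131  0.064]
cartridge_mid 0.58 [0.344 0.041 0.068]
handle 0.95 [ 0.634 -0.131  0.124]
handle 0.57 [0.344 0.038 0.125]
pin 0.72 [0.299 0.042 0.008]
pin 0.35 [0.578 0.271 0.173]
toggle_tip 0.5 [0.578 0.269 0.171]
clamp_stand_mid 0.6 [ 0.783 -0.057  0.04 ]
flask_mid 0.78 [ 0.631 -0.45   0.048]
jar_mid 0.94 [ 0.46  -0.15   0.041]
jar_mid 0.6 [0.567 0.086 0.135]
blower_mid 0.72 [ 0.596 -0.321  0.024]
```

View pics/top0.png

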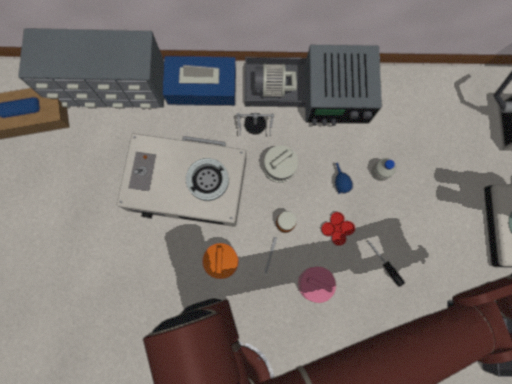

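View pics/side0.png

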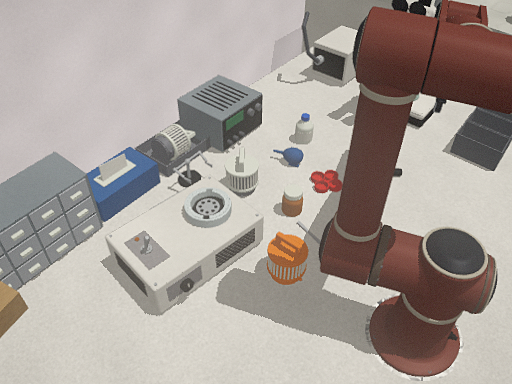

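Candidates in the top view: white cartridge (280,162), orange (220,261), pink (317,285), and the spent one lying at (272,80). I choose the white upright one. Next I check it in a close crop, with the guessed model drawn over it.

```bash
cat > h.py <<'E'
from station import *
import cv2,numpy as np
from scipy.spatial.transform import Rotation as Ro
def proj(p,X):
    K=np.array([[p["fx"],0,p["cx"]],[0,p["fy"],p["cy"]],[0,0,1.]])
    return cv2.projectPoints(np.array(X,float).reshape(-1,3),cv2.Rodrigues(np.array(p["R"]))[0],np.array(p["t"],float),K,np.array(p["dist_coeffs"],float))[0][:,0]
def unproj(p,uv,z):
    K=np.array([[p["fx"],0,p["cx"]],[0,p["fy"],p["cy"]],[0,0,1.]])
    n=cv2.undistortPoints(np.array(uv,float).reshape(-1,1,2),K,np.array(p["dist_coeffs"],float))[:,0]
    R=np.array(p["R"]);c=-R.T@np.array(p["t"]); d=np.c_[n,np.ones(len(n))]@R
    return c+d*((z-c[2])/d[:,2])[:,None]
def frame(x,y,yaw):
    c,s=np.cos(yaw),np.sin(yaw)
    return lambda P:np.array(P,float)@np.array([[c,s,0],[-s,c,0],[0,0,1]])+[x,y,0]
def ring(r,z,x=0,y=0,n=60):
    a=np.linspace(0,2*np.pi,n);return np.c_[x+r*np.cos(a),y+r*np.sin(a),a*0+z]
E
cat > ov.py <<'E'
from h import *
import sys
def ov(ext,cart,name,crops,cyaw):
    E=frame(*ext);C=frame(*cart,cyaw); out=[]
    for c,(u0,v0,u1,v1,k) in crops.items():
        p=snapshot(c); im=cv2.resize(p["pixels"][v0:v1,u0:u1],None,fx=k,fy=k,interpolation=cv2.INTER_CUBIC)
        def L(X,col):
            q=((proj(p,X)-[u0,v0]+.5)*k-.5); cv2.polylines(im,[np.int32(q*8)],False,col,1,cv2.LINE_AA,3)
        L(E([[-.11,-.17,.11],[.11,-.17,.11],[.11,.17,.11],[-.11,.17,.11],[-.11,-.17,.11]]),(0,0,255))
        L(E(ring(.06,.138,0,-.075)),(0,255,0)); L(E(ring(.0435,.138,0,-.075)),(0,255,0))
        for a in(-44,136): 
            a=np.radians(a);L(E([[.0435*np.cos(a),-.075+.0435*np.sin(a),.138],[.054*np.cos(a),-.075+.054*np.sin(a),.138]]),(255,0,255))
        L(E([[0,.115,.119],[-.0178,.115,.171]]),(255,0,0))
        L(C(ring(.05,.092)),(255,0,0)); L(C([[-.035,-.007,.13],[.035,-.007,.13],[.035,.007,.13],[-.035,.007,.13],[-.035,-.007,.13]]),(0,0,255))
        out.append(im)
    cv2.imwrite(name,np.vstack(out) if len(out)>1 else out[0])
E
python3 - <<'E'
from ov import *
ov((.578,.156,np.radians(-8)),(.635,-.131),"pics/a.png",{"top":(112,125,306,231,4)},np.radians(-50))
E
```

```text
(no output)
```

View pics/a.png

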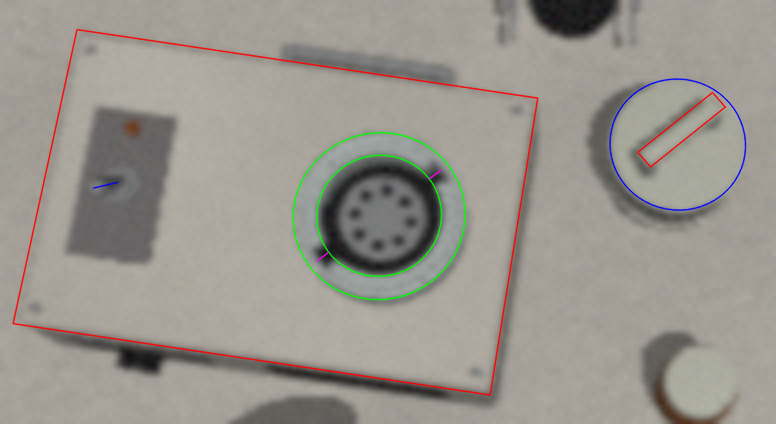

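The overlay fits the extractor and the well (collar at crop (379,215), notches at (437,173) and (322,256)). The upright white cartridge at crop (678,145) is the right one. I now want the handle's direction and a check from the side view.

```bash
python3 - <<'E'
from ov import *
C=frame(.635,-.131,np.radians(-50))
rows=[]
for c,(u0,v0,u1,v1) in {"top":(258,140,308,185),"side":(215,140,265,185)}.items():
    p=snapshot(c);k=8
    g=cv2.resize(p["pixels"][v0:v1,u0:u1],None,fx=k,fy=k,interpolation=cv2.INTER_CUBIC)
    g=cv2.createCLAHE(6,(2,2)).apply(cv2.cvtColor(g,cv2.COLOR_BGR2GRAY)); g=cv2.normalize(g,None,0,255,cv2.NORM_MINMAX)
    rows.append(g)
    if c=="side": U=(u0,v0); 
cv2.imwrite("pics/b.png",np.hstack(rows))
from ov import ov
ov((.578,.156,np.radians(-8)),(.635,-.131),"pics/c.png",{"side":(100,140,290,310,3)},np.radians(-50))
E
```

```text
(no output)
```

View pics/b.png

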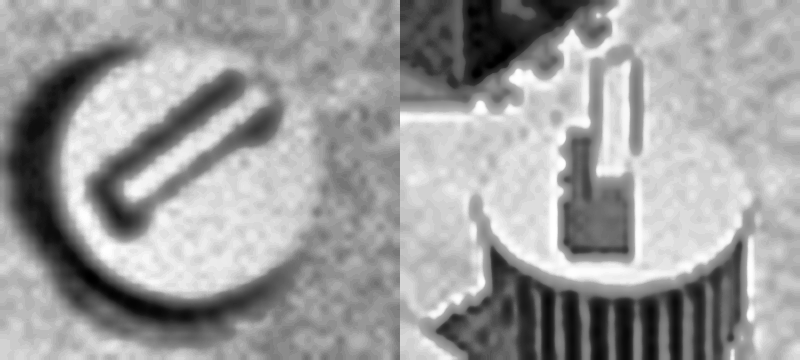

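View pics/c.png

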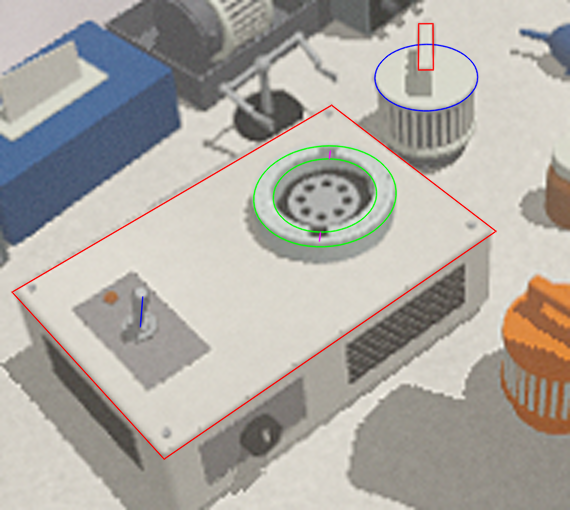

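```bash
python3 - <<'E'
import station
print([n for n in dir(station) if not n.startswith('_')]); print(getattr(station,'grasp_offset',None))
E
```

```text
['Unreachable', 'grasp_offset', 'job_done', 'mark_of', 'read_state', 'regions_of', 'snapshot', 'spot_in']
0.0187
```

Request:
{"name": "drive_tool", "arguments": {"plan": [[-0.3,0,0.6,0,0,0],[-0.485,0,1,0,0,0],[-0.485,0,1,0,0,0],[-0.485,0,1,0,0,0],[-0.485,0,1,0,0,0],[-0.485,0,1,0,0,0],[-0.485,0,1,0,0,0],[-0.485,0,1,0,0,0],[-0.485,0,1,0,0,0],[-0.485,0,1,0,0,0],[-0.485,0,1,0,0,0],[-0.485,0,1,0,0,0],[-0.485,0,1,0,0,0],[-0.485,0,1,0,0,0],[-0.485,0,1,0,0,0],[-0.485,0,1,0,0,0],[-0.485,0,1,0,0,0],[-0.485,0,1,0,0,0],[-0.3,0,0.6,0,0,0],[0,0,0,0,0,0]], "gripper": 50}}

```text
time: 3.37
eef_pos: [0.5826, -0.1763, 0.2313]
orientation: [-1.57, 0.001, -1.141]
ft_force: [-0.3, 0.1, 0.8]
width: 0.582
```

Request:
{"name": "drive_tool", "arguments": {"plan": [[0,0,0,0,-0.5,0],[0,0,0,0,-1,0],[0,0,0,0,-1,0],[0,0,0,0,-1,0],[0,0,0,0,-1,0],[0,0,0,0,-1,0],[0,0,0,0,-1,0],[0,0,0,0,-1,0],[0,0,0,0,-1,0],[0,0,0,0,-1,0],[0,0,0,0,-1,0],[0,0,0,0,-1,0],[0,0,0,0,-1,0],[0,0,0,0,-1,0],[0,0,0,0,-1,0],[0,0,0,0,-1,0],[0,0,0,0,-1,0],[0,0,0,0,-1,0],[0,0,0,0,-1,0],[0,0,0,0,-1,0]]}}

```text
time: 5.03
eef_pos: [0.5806, -0.1798, 0.2313]
orientation: [-1.571, 0.0, 0.561]
ft_force: [-0.1, -0.1, -0.4]
width: 0.589
```

Request:
{"name": "drive_tool", "arguments": {"plan": [[0,0,0,0,-0.66,0],[0,0,0,0,-0.66,0],[0.7,0,0.03,0,0,0],[0.8,0,0.04,0,0,0],[0.8,0,0.04,0,0,0],[0.59,0,0.02,0,0,0],[0,0,0,0,0,0],[0,0,0,0,0,0]]}}

```text
time: 5.7
eef_pos: [0.6356, -0.132, 0.2311]
orientation: [-1.57, 0.001, 0.673]
ft_force: [-0.5, 0.4, 0.2]
width: 0.584
```

```bash
python3 - <<'E'
from h import *
s=read_state();print(s["eef_pos"].round(4),s["orientation"].round(4))
C=frame(.635,-.132,np.radians(-51.3)); out=[]
e=s["eef_pos"];y=s["orientation"][2]
for c,(u0,v0,u1,v1) in {"top":(250,130,315,190),"side":(205,115,270,195)}.items():
    p=snapshot(c);k=6;im=cv2.resize(p["pixels"][v0:v1,u0:u1],None,fx=k,fy=k,interpolation=cv2.INTER_CUBIC)
    for X,col in((C([[-.035,-.007,.13],[.035,-.007,.13],[.035,.007,.13],[-.035,.007,.13],[-.035,-.007,.13]]),(0,0,255)),(C(ring(.05,.092)),(255,0,0)),([e+.03*np.array([np.cos(y),np.sin(y),0]),e-.03*np.array([np.cos(y),np.sin(y),0])],(0,255,0))):
        cv2.polylines(im,[np.int32(((proj(p,X)-[u0,v0]+.5)*k-.5)*8)],False,col,1,cv2.LINE_AA,3)
    out.append(cv2.resize(im,(390,480)) if 0 else cv2.copyMakeBorder(im,0,480-im.shape[0],0,0,cv2.BORDER_CONSTANT))
cv2.imwrite("pics/d.png",np.hstack(out))
E
```

```text
[ 0.6356 -0.132   0.2311] [-1.5705e+00  8.0000e-04  6.7280e-01]
```

View pics/d.png

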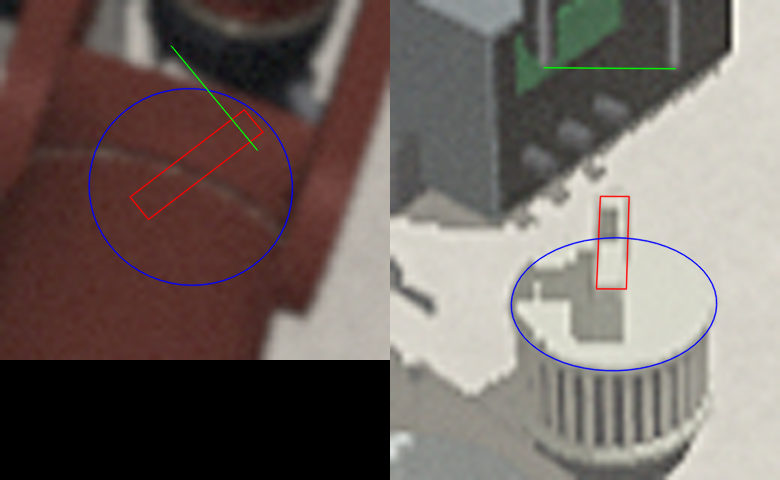

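The side view shows the fingers straddling the handle line and the model fitting the cap. I descend and grip.

Request:
{"name": "drive_tool", "arguments": {"plan": [[0,0.5,0,0,0,0],[0,1,0,0,0,0],[0,1,0,0,0,0],[0,1,0,0,0,0],[0,0.8,0,0,0,0],[0,0.5,0,0,0,0],[0,0.28,0,0,0,0],[0,0,0,0,0,0],[0,0,0,0,0,0]]}}

```text
time: 6.55
eef_pos: [0.6359, -0.1327, 0.1048]
orientation: [-1.571, -0.0, 0.672]
ft_force: [-0.6, -0.1, 0.6]
width: 0.581
```

Request:
{"name": "drive_tool", "arguments": {"plan": [[0,0,0,0,0,0],[0,0,0,0,0,0],[0,0,0,0,0,0],[0,0,0,0,0,0],[0,0,0,0,0,0],[0,0,0,0,0,0],[0,0,0,0,0,0],[0,0,0,0,0,0],[0,0,0,0,0,0],[0,0,0,0,0,0]], "gripper": 0}}

```text
time: 7.38
eef_pos: [0.637, -0.1325, 0.106]
orientation: [-1.573, -0.002, 0.672]
ft_force: [1.3, 0.7, 5.8]
width: 0.152
```

Request:
{"name": "drive_tool", "arguments": {"plan": [[0,-0.3,0,0,0,0],[0,-0.6,0,0,0,0],[0,-1,0,0,0,0],[0,-1,0,0,0,0],[0,-1,0,0,0,0],[0,-1,0,0,0,0],[0,-1,0,0,0,0],[0,-0.6,0,0,0,0],[0,-0.3,0,0,0,0],[0,0,0,0,0,0],[0,0,0,0,0,0]]}}

```text
time: 8.3
eef_pos: [0.6352, -0.1322, 0.273]
orientation: [-1.569, 0.001, 0.672]
ft_force: [0.0, 0.5, -4.3]
width: 0.148
```

```bash
cat > fit.py <<'E'
from h import *
from scipy.optimize import minimize
from scipy.ndimage import map_coordinates
def fit(p,im,curves,x0,sc):
    """maximise |gradient across curve| summed; curves(params)->list of Nx3"""
    g=cv2.GaussianBlur(im,(0,0),.8).astype(float)
    def cost(q):
        r=0
        for X in curves(np.array(x0)+np.array(q)*sc):
            uv=proj(p,X);t=np.gradient(uv,axis=0);n=np.c_[-t[:,1],t[:,0]]/np.linalg.norm(t,axis=1)[:,None]
            a,b=uv+n*.8,uv-n*.8
            s=lambda w:np.stack([map_coordinates(g[...,k],[w[:,1],w[:,0]],order=3,mode='nearest') for k in range(3)],1)
            r-=np.minimum(np.linalg.norm(s(a)-s(b),axis=1),60).mean()
        return r
    m=min((minimize(cost,s,method="Nelder-Mead",options=dict(xatol=.01,fatol=.001,maxiter=600)) for s in np.vstack([np.zeros(len(sc)),np.random.default_rng(0).normal(0,.7,(5,len(sc)))])),key=lambda m:m.fun)
    return np.array(x0)+m.x*sc,m.fun
line=lambda a,b:np.linspace(a,b,80)
E
python3 - <<'E'
from fit import *
def ext(q):
    F=frame(*q);c=[(-.11,-.17,.11),(.11,-.17,.11),(.11,.17,.11),(-.11,.17,.11)]
    return [F(line(np.array(c[i]),np.array(c[(i+1)%4]))) for i in range(4)]
def well(q): F=frame(q[0],q[1],0); return [F(ring(.06,.138)),F(ring(.0435,.138))]
def cap(q): return [frame(q[0],q[1],0)(ring(.05,.092))]
for c in("top","side"):
    im=cv2.imread(f"pics/{c}0.png");p=snapshot(c)
    q,f=fit(p,im,ext,[.578,.156,-.14],[.003,.003,.02]); print(c,"ext",q.round(4),round(f,1),"well",frame(*q)([[0,-.075,.138]]).round(4),"yaw",np.degrees(q[2]).round(2))
    for n,fn,x0 in(("well",well,[.567,.081]),("cap",cap,[.635,-.132])):
        q,f=fit(p,im,fn,x0,[.003,.003]);print(n,q.round(4),round(f,1))
s=read_state();print({k:s[k].round(3) for k in("eef_pos","orientation","ft_force","width")})
E
```

```text
top ext [ 0.5787  0.1576 -0.1419] -122.3 well [[0.5681 0.0834 0.138 ]] yaw -8.13
well [0.5662 0.0832] -72.0
cap [ 0.6335 -0.1302] -32.8
side ext [ 0.5801  0.1538 -0.1352] -151.1 well [[0.57   0.0795 0.138 ]] yaw -7.75
well [0.572  0.0797] -85.6
cap [ 0.6336 -0.1322] -24.9Traceback (most recent call last):
  File "<stdin>", line 12, in <module>
AttributeError: 'float' object has no attribute 'round'
```

Request:
{"name": "drive_tool", "arguments": {"plan": [[0.2,0,0.4,0,0.1,0],[0.3,0,0.8,0,0,0],[0.4,0,1,0,0,0],[0.4,0,1,0,0,0],[0.4,0,1,0,0,0],[0.4,0,1,0,0,0],[0.4,0,1,0,0,0],[0.35,0,1,0,0,0],[0.3,0,0.7,0,0,0],[0.1,0,0.41,0,0,0],[0,0,0,0,0,0],[0,0,0,0,0,0],[0,0,0,0,0,0],[0,0,0,0,0,0]]}}

```text
time: 9.57
eef_pos: [0.572, 0.0803, 0.2741]
orientation: [-1.571, 0.0, 0.662]
ft_force: [0.0, -0.3, -4.6]
width: 0.149
```

```bash
python3 - <<'E'
from fit import *
s=read_state();e=s["eef_pos"];print(e.round(4),s["orientation"].round(3),s["ft_force"].round(1))
zu=e[2]-.1055
for c in("side",):
    p=snapshot(c);im=p["pixels"]
    for dz in(0,):
        q,f=fit(p,im,lambda q:[frame(q[0],q[1],0)(ring(.05,zu+dz+.092))],list(e[:2]),[.003,.003]);print(c,q.round(4),f)
    k=4;u0,v0,u1,v1=120,80,290,220
    w=cv2.resize(im[v0:v1,u0:u1],None,fx=k,fy=k,interpolation=cv2.INTER_CUBIC)
    for X,col in((frame(q[0],q[1],0)(ring(.05,zu+.092)),(255,0,0)),(frame(q[0],q[1],0)(ring(.0415,zu)),(255,0,0)),(frame(.571,.0796,0)(ring(.06,.138)),(0,255,0))):
        cv2.polylines(w,[np.int32(((proj(p,X)-[u0,v0]+.5)*k-.5)*8)],False,col,1,cv2.LINE_AA,3)
    cv2.imwrite("pics/e.png",w)
E
```

```text
[0.572  0.0803 0.2741] [-1.571  0.     0.662] [ 0.  -0.3 -4.6]
side [0.5756 0.0776] -22.688455060328387
```

View pics/e.png

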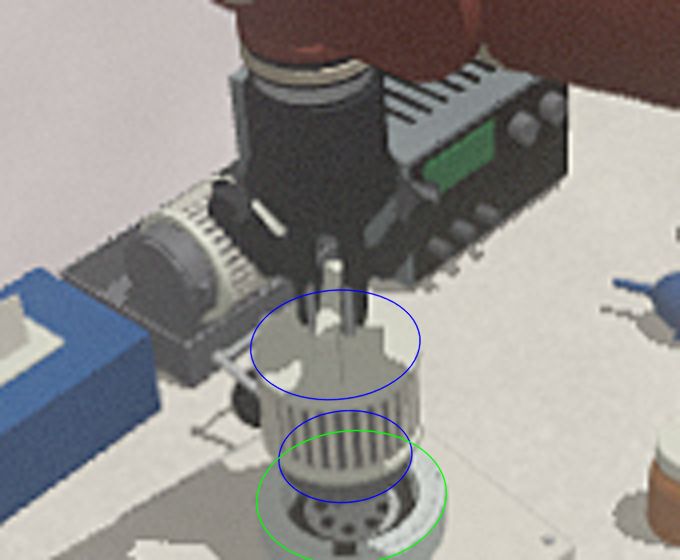

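Request:
{"name": "drive_tool", "arguments": {"plan": [[-0.03,0.4,0.06,0,0,0],[0,0.4,0,0,0,0],[0,0.28,0,0,0,0],[0,0,0,0,0,0],[0,0,0,0,0,0]]}}

```text
time: 10.03
eef_pos: [0.5696, 0.0819, 0.2457]
orientation: [-1.569, 0.002, 0.663]
ft_force: [-0.1, 1.0, -3.9]
width: 0.148
```

```bash
python3 - <<'E'
from fit import *
s=read_state();e=s["eef_pos"];print(e.round(4),s["orientation"].round(3),s["ft_force"].round(1))
zu=e[2]-.1055
U=np.array([[.782,.623],[-.623,.782]])
print("tcp uw",(U@e[:2]).round(4))
for c in("side","top"):
    R={}
    for i in range(6):
        p=snapshot(c)
        for l in("cartridge_mid","handle","well_rim"):
            for d in mark_of(c,l):
                x=np.array(d["position"])
                if np.hypot(*(x[:2]-e[:2]))<.02: R.setdefault(l,[]).append(np.r_[U@x[:2],x[2]])
    for l in R: print(c,l,len(R[l]),np.mean(R[l],0).round(4),np.std(R[l],0).round(4))
    if c=="side":
        k=7;u0,v0,u1,v1=160,155,270,235
        w=cv2.resize(p["pixels"][v0:v1,u0:u1],None,fx=k,fy=k,interpolation=cv2.INTER_CUBIC)
        C=e[:2]
        for X,col in((frame(C[0],C[1],0)(ring(.05,zu+.092)),(255,0,0)),(frame(C[0],C[1],0)(ring(.0415,zu)),(255,0,0)),(frame(.571,.0796,0)(ring(.06,.138)),(0,255,0)),(frame(.571,.0796,0)(ring(.0435,.138)),(0,255,0))):
            cv2.polylines(w,[np.int32(((proj(p,X)-[u0,v0]+.5)*k-.5)*8)],False,col,1,cv2.LINE_AA,3)
        cv2.imwrite("pics/f.png",w)
E
```

```text
[0.5696 0.0819 0.2457] [-1.569  0.002  0.663] [-0.1  1.  -3.9]
tcp uw [ 0.4964 -0.2908]
side cartridge_mid 6 [ 0.4983 -0.2876  0.2059] [0.0015 0.0009 0.0015]
side handle 7 [ 0.4958 -0.2884  0.2577] [0.0022 0.0013 0.0218]
side well_rim 5 [ 0.4963 -0.2882  0.1351] [0.0021 0.001  0.0005]
top cartridge_mid 6 [ 0.5001 -0.291   0.2055] [0.0014 0.0014 0.0014]
top handle 6 [ 0.4969 -0.29    0.2622] [0.0013 0.0018 0.001 ]
top well_rim 5 [ 0.4932 -0.291   0.1385] [0.0016 0.0008 0.0004]
```

View pics/f.png

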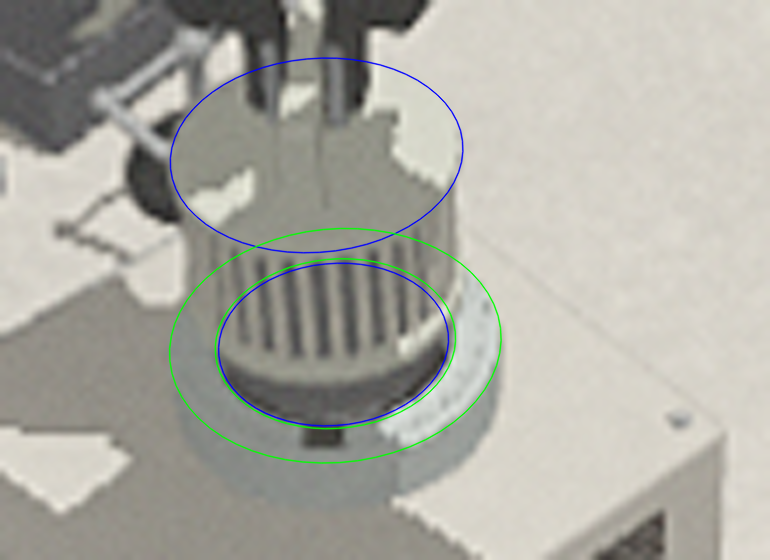

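The spigot sits centred over the bore, with the near notch showing at crop (323,437), and the marks agree to about 1 mm. I lower it in small steps, watching the force.

Request:
{"name": "drive_tool", "arguments": {"plan": [[0,0.06,0,0,0,0],[0,0.06,0,0,0,0],[0,0.06,0,0,0,0],[0,0,0,0,0,0],[0,0,0,0,0,0]]}}

```text
time: 12.85
eef_pos: [0.5701, 0.0821, 0.2425]
orientation: [-1.57, 0.0, 0.663]
ft_force: [0.2, -0.1, -3.0]
width: 0.154
```

Request:
{"name": "drive_tool", "arguments": {"plan": [[0,0.06,0,0,0,0],[0,0.06,0,0,0,0],[0,0.06,0,0,0,0],[0,0,0,0,0,0],[0,0,0,0,0,0]]}}

```text
time: 13.27
eef_pos: [0.5708, 0.0819, 0.2397]
orientation: [-1.572, -0.001, 0.663]
ft_force: [-0.9, -1.3, 2.7]
width: 0.144
```

```bash
python3 - <<'E'
from h import *
s=read_state();print(s["eef_pos"].round(4),s["orientation"].round(4),s["ft_force"].round(1),s["torque"].round(2))
for c in("top","side"):
    im=cv2.imread(f"pics/{c}0.png");p=snapshot(c)
    # unwrap: darkness on ring r=47..53 as function of angle
    for cx,cy in((.567,.083),(.571,.0797),(.569,.0815)):
        a=np.radians(np.arange(0,360,1.));I=0
        for r in(.047,.049,.051):
            uv=proj(p,np.c_[cx+r*np.cos(a),cy+r*np.sin(a),a*0+.138]).astype(np.float32)
            I=I+cv2.remap(cv2.cvtColor(im,cv2.COLOR_BGR2GRAY).astype(np.float32),uv[:,:1],uv[:,1:],cv2.INTER_CUBIC)[:,0]
        o=[]
        for a0 in(-52,128):
            idx=np.arange(a0-18,a0+19);v=I[idx%360];w=np.clip(v.max()*.8-v,0,None);o.append(((w*idx).sum()/w.sum()).round(1))
        print(c,cx,cy,o,np.mean([o[0],o[1]-180]).round(2))
E
```

```text
[0.5708 0.0819 0.2397] [-1.5723e+00 -1.2000e-03  6.6310e-01] [-0.9 -1.3  2.7] [-0.17  0.22  0.04]
top 0.567 0.083 [np.float64(-53.2), np.float64(128.9)] -52.15
top 0.571 0.0797 [np.float64(-54.9), np.float64(130.2)] -52.35
top 0.569 0.0815 [np.float64(-53.9), np.float64(129.6)] -52.15
side 0.567 0.083 [np.float64(-56.0), np.float64(122.3)] -56.85
side 0.571 0.0797 [np.float64(-51.6), np.float64(128.3)] -51.65
side 0.569 0.0815 [np.float64(-51.3), np.float64(127.7)] -51.8
```

Request:
{"name": "drive_tool", "arguments": {"plan": [[-0.05,0,0,0,0,0],[0,0,0,0,0,0],[0,0,0,0,0,0]]}}

```text
time: 13.62
eef_pos: [0.5701, 0.0814, 0.2396]
orientation: [-1.572, -0.003, 0.663]
ft_force: [-0.1, -1.4, 4.7]
width: 0.153
```

```bash
cat > st.py <<'E'
from h import *
s=read_state();y=s["orientation"][2];U=np.array([[np.cos(y),np.sin(y)],[-np.sin(y),np.cos(y)]])
print("t",s["time"],"eef",s["eef_pos"].round(4),"ori",s["orientation"].round(4),"uw",(U@s["eef_pos"][:2]).round(4),"F_uwz",(U@s["ft_force"][:2]).round(1),s["ft_force"][2].round(1),"T_uwz",(U@s["torque"][:2]).round(2),s["torque"][2].round(2))
E
python3 st.py
```

```text
t 13.6167 eef [0.5701 0.0814 0.2396] ori [-1.5725 -0.0026  0.663 ] uw [ 0.4994 -0.2868] F_uwz [-0.9 -1. ] 4.7 T_uwz [-0.12 -0.06] -0.02
```

```bash
python3 - <<'E'
from h import *
e=read_state()["eef_pos"]
p=snapshot("side");k=7;u0,v0,u1,v1=160,150,270,235
w=cv2.resize(p["pixels"][v0:v1,u0:u1],None,fx=k,fy=k,interpolation=cv2.INTER_CUBIC)
c=(.571,.0800)
for X,col in((frame(*c,0)(ring(.06,.138)),(0,255,0)),(frame(*c,0)(ring(.05,.1331+.026)),(255,0,0)),(frame(*c,0)(ring(.05,.138+.026)),(0,0,255))):
    cv2.polylines(w,[np.int32(((proj(p,X)-[u0,v0]+.5)*k-.5)*8)],False,col,1,cv2.LINE_AA,3)
cv2.imwrite("pics/g.png",w)
E
```

```text
(no output)
```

View pics/g.png

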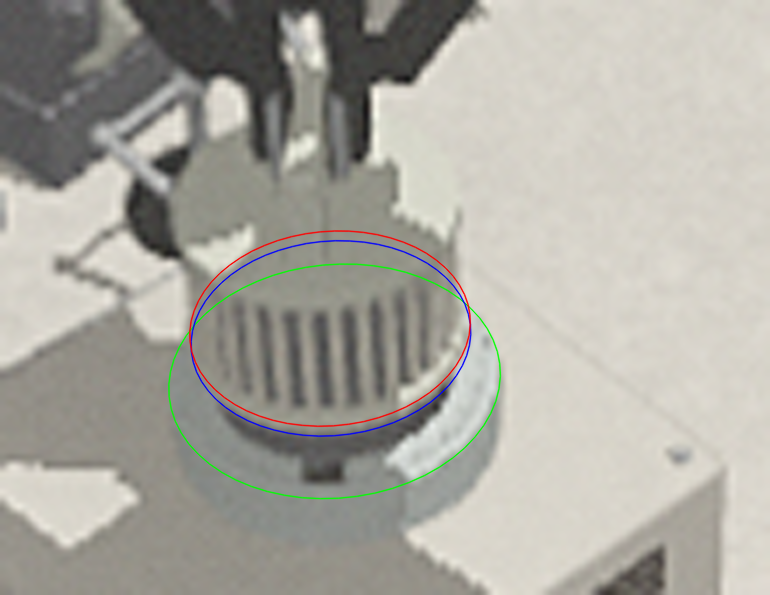

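Height and near-central reaction suggest the pins rest on the lip beside the notches. I sweep the angle gently and watch for the drop.

Request:
{"name": "drive_tool", "arguments": {"plan": [[0,0,0,0,0.2,0],[0,0,0,0,0.2,0],[0,0,0,0,0,0],[0,0,0,0,0,0]]}}

```text
time: 14.0
eef_pos: [0.5699, 0.0813, 0.2396]
orientation: [-1.572, -0.002, 0.628]
ft_force: [0.4, -2.3, 6.5]
width: 0.154
```

```bash
python3 st.py
```

```text
t 14.0 eef [0.5699 0.0813 0.2396] ori [-1.572  -0.0017  0.6283] uw [ 0.5088 -0.2692] F_uwz [-1.  -2.1] 6.5 T_uwz [-0.07  0.09] 0.01
```

Request:
{"name": "drive_tool", "arguments": {"plan": [[0,0,0,0,0.2,0],[0,0,0,0,0.2,0],[0,0,0,0,0,0],[0,0,0,0,0,0]]}}

```text
time: 14.33
eef_pos: [0.5696, 0.0812, 0.2395]
orientation: [-1.572, -0.001, 0.593]
ft_force: [-0.1, -1.7, 6.6]
width: 0.153
```

```bash
python3 st.py
```

```text
t 14.3333 eef [0.5696 0.0812 0.2395] ori [-1.5719e+00 -1.0000e-03  5.9350e-01] uw [ 0.5176 -0.2513] F_uwz [-1.  -1.4] 6.6 T_uwz [0.02 0.35] 0.1
```

Request:
{"name": "drive_tool", "arguments": {"plan": [[0,0,0,0,-0.3,0],[0,0,0,0,-0.3,0],[0,0,0,0,-0.3,0],[0,0,0,0,-0.3,0],[0,0,0,0,0,0],[0,0,0,0,0,0]]}}

```text
time: 14.83
eef_pos: [0.5703, 0.0817, 0.2395]
orientation: [-1.572, -0.003, 0.697]
ft_force: [1.8, -0.4, 4.7]
width: 0.152
```

```bash
python3 st.py
```

```text
t 14.8333 eef [0.5703 0.0817 0.2395] ori [-1.5721 -0.0034  0.6974] uw [ 0.4896 -0.3036] F_uwz [ 1.2 -1.4] 4.7 T_uwz [-0.02 -0.43] -0.07
```

Request:
{"name": "drive_tool", "arguments": {"plan": [[0,0,0,0,-0.2,0],[0,0,0,0,-0.2,0],[0,0,0,0,-0.2,0],[0,0,0,0,0,0],[0,0,0,0,0,0]]}}

```text
time: 15.25
eef_pos: [0.5705, 0.0816, 0.2394]
orientation: [-1.573, -0.004, 0.75]
ft_force: [3.6, 0.1, 5.5]
width: 0.154
```

```bash
python3 st.py
```

```text
t 15.25 eef [0.5705 0.0816 0.2394] ori [-1.5728 -0.0035  0.7496] uw [ 0.4732 -0.329 ] F_uwz [ 2.7 -2.4] 5.5 T_uwz [-0.31 -0.82] -0.17
```

Request:
{"name": "drive_tool", "arguments": {"plan": [[0,-0.08,0,0,0.5,0],[0,0,0,0,0.5,0],[0,0,-0.04,0,0,0],[0,0.08,0,0,0,0],[0,0,0,0,0,0],[0,0,0,0,0,0]]}}

```text
time: 15.75
eef_pos: [0.5699, 0.0806, 0.2393]
orientation: [-1.571, -0.0, 0.664]
ft_force: [-0.8, -0.0, 6.5]
width: 0.146
```

```bash
python3 st.py
```

```text
t 15.75 eef [0.5699 0.0806 0.2393] ori [-1.5708e+00 -2.0000e-04  6.6410e-01] uw [ 0.4984 -0.2878] F_uwz [-0.6  0.4] 6.5 T_uwz [0.29 0.2 ] -0.07
```

Request:
{"name": "drive_tool", "arguments": {"plan": [[0,0,-0.04,0,0,0],[0,0,0,0,0,0],[0,0,0,0,0,0]]}}

```text
time: 16.0
eef_pos: [0.5703, 0.0801, 0.2391]
orientation: [-1.57, -0.0, 0.664]
ft_force: [-0.4, 1.2, 6.9]
width: 0.147
```

```bash
python3 st.py
```

```text
t 16.0 eef [0.5703 0.0801 0.2391] ori [-1.5696e+00 -1.0000e-04  6.6420e-01] uw [ 0.4984 -0.2885] F_uwz [0.4 1.2] 6.9 T_uwz [0.48 0.2 ] -0.05
```

Request:
{"name": "drive_tool", "arguments": {"plan": [[0,-0.2,0,0,0,0],[0,-0.1,0,0,0,0],[0,0,0,0,0,0],[0,0,0,0,0,0]]}}

```text
time: 16.33
eef_pos: [0.5697, 0.0797, 0.2442]
orientation: [-1.569, 0.002, 0.663]
ft_force: [0.3, 0.8, -4.3]
width: 0.151
```

```bash
python3 - <<'E'
from fit import *
import time
exec(open('st.py').read())
e=s["eef_pos"]
# cap-only fits, side+top, at known height: front arc (towards camera) of the cap rim
for c in("side","top"):
    p=snapshot(c);R=np.array(p["R"]);cam=-R.T@np.array(p["t"])
    az=np.arctan2(cam[1]-e[1],cam[0]-e[0])
    for nm,r,z in(("cap top",.05,.092),("flange bottom",.05,.026),("spigot bottom",.0415,0)):
        a=az+np.radians(np.linspace(-70,70,60))
        zz=e[2]-.106+z
        q,f=fit(p,p["pixels"],lambda q:[np.c_[q[0]+r*np.cos(a),q[1]+r*np.sin(a),a*0+zz]],list(e[:2]),[.003,.003])
        print(c,nm,"rel uw mm",((U@(q-e[:2]))*1e3).round(1),round(f,1))
E
```

```text
t 16.3333 eef [0.5697 0.0797 0.2442] ori [-1.5692  0.0022  0.6635] uw [ 0.4979 -0.288 ] F_uwz [0.8 0.4] -4.3 T_uwz [ 0.03 -0.01] 0.01
side cap top rel uw mm [-2.4  4.4] -30.1
side flange bottom rel uw mm [-1.2 -1.9] -47.7
side spigot bottom rel uw mm [ 1.3 -0.8] -53.3
top cap top rel uw mm [-15.8  19.7] -22.6
top flange bottom rel uw mm [3.5 0.6] -21.3
top spigot bottom rel uw mm [-0.6 -1.6] -23.2
```

Request:
{"name": "drive_tool", "arguments": {"plan": [[0,0.15,0,0,0,0],[0,0.15,0,0,0,0],[0,0,0,0,0,0],[0,0,0,0,0,0]]}}

```text
time: 16.77
eef_pos: [0.5701, 0.0797, 0.2374]
orientation: [-1.57, 0.001, 0.663]
ft_force: [0.0, 0.3, -3.4]
width: 0.154
```

```bash
python3 st.py
```

```text
t 16.7667 eef [0.5701 0.0797 0.2374] ori [-1.5699e+00  1.2000e-03  6.6320e-01] uw [ 0.4983 -0.2881] F_uwz [0.2 0.2] -3.4 T_uwz [ 0.01 -0.04] 0.01
```

Request:
{"name": "drive_tool", "arguments": {"plan": [[0.04,0,0,0,0,0],[0,0,0,0,0,0],[0,0,0,0,0,0]]}}

```text
time: 17.02
eef_pos: [0.5714, 0.0804, 0.2386]
orientation: [-1.571, -0.0, 0.663]
ft_force: [0.6, -0.2, -4.1]
width: 0.149
```

```bash
python3 st.py
```

```text
t 17.0167 eef [0.5714 0.0804 0.2386] ori [-1.571e+00 -3.000e-04  6.632e-01] uw [ 0.4998 -0.2884] F_uwz [ 0.4 -0.6] -4.1 T_uwz [0.02 0.01] 0.01
```

Request:
{"name": "drive_tool", "arguments": {"plan": [[0.04,0,0,0,0,0],[0,0,0,0,0,0],[0,0,0,0,0,0]]}}

```text
time: 17.27
eef_pos: [0.5721, 0.081, 0.2384]
orientation: [-1.571, -0.0, 0.663]
ft_force: [0.7, -0.1, -4.1]
width: 0.149
```

```bash
python3 st.py
```

```text
t 17.2667 eef [0.5721 0.081  0.2384] ori [-1.5709e+00 -1.0000e-04  6.6320e-01] uw [ 0.5007 -0.2884] F_uwz [ 0.5 -0.5] -4.1 T_uwz [-0.07  0.02] -0.03
```

Request:
{"name": "drive_tool", "arguments": {"plan": [[-0.06,0,0,0,0,0],[0,0.06,0,0,0,0],[0,0.06,0,0,0,0],[0,0,0,0,0,0],[0,0,0,0,0,0]]}}

```text
time: 17.68
eef_pos: [0.5707, 0.08, 0.235]
orientation: [-1.57, 0.0, 0.663]
ft_force: [0.1, -0.2, -2.5]
width: 0.158
```

```bash
python3 st.py
```

```text
t 17.6833 eef [0.5707 0.08   0.235 ] ori [-1.5705e+00  4.0000e-04  6.6310e-01] uw [ 0.499  -0.2882] F_uwz [-0.1 -0.2] -2.5 T_uwz [ 0.   -0.01] -0.0
```

Request:
{"name": "drive_tool", "arguments": {"plan": [[0,0.06,0,0,0,0],[0,0,0,0,0,0],[0,0,0,0,0,0]]}}

```text
time: 17.93
eef_pos: [0.5708, 0.0801, 0.2337]
orientation: [-1.571, 0.0, 0.663]
ft_force: [-0.2, 0.5, -4.5]
width: 0.147
```

```bash
python3 st.py
```

```text
t 17.9333 eef [0.5708 0.0801 0.2337] ori [-1.5706e+00  2.0000e-04  6.6320e-01] uw [ 0.4991 -0.2883] F_uwz [0.2 0.5] -4.5 T_uwz [-0.04  0.01] -0.06
```

Free at a height below the lip-rest height, so the pins are in the notches. I go on down onto the seal plate.

Request:
{"name": "drive_tool", "arguments": {"plan": [[0,0.1,0,0,0,0],[0,0.1,0,0,0,0],[0,0.1,0,0,0,0],[0,0,0,0,0,0],[0,0,0,0,0,0]]}}

```text
time: 18.35
eef_pos: [0.5713, 0.0801, 0.2274]
orientation: [-1.572, -0.001, 0.663]
ft_force: [-0.6, 0.3, 2.4]
width: 0.152
```

```bash
python3 st.py
```

```text
t 18.35 eef [0.5713 0.0801 0.2274] ori [-1.5716e+00 -1.2000e-03  6.6320e-01] uw [ 0.4995 -0.2886] F_uwz [-0.3  0.6] 2.4 T_uwz [0.14 0.15] -0.01
```

Request:
{"name": "drive_tool", "arguments": {"plan": [[0,0.08,0,0,0,0],[0,0.08,0,0,0,0],[0,0,0,0,0,0],[0,0,0,0,0,0]]}}

```text
time: 18.68
eef_pos: [0.5712, 0.0801, 0.2228]
orientation: [-1.571, -0.001, 0.663]
ft_force: [-1.4, 0.1, 4.5]
width: 0.147
```

```bash
python3 st.py
```

```text
t 18.6833 eef [0.5712 0.0801 0.2228] ori [-1.5715e+00 -1.0000e-03  6.6320e-01] uw [ 0.4995 -0.2886] F_uwz [-1.1  0.9] 4.5 T_uwz [0.12 0.06] -0.03
```

Request:
{"name": "drive_tool", "arguments": {"plan": [[0,0.1,0,0,0,0],[0,0,0,0,0,0],[0,0,0,0,0,0]]}}

```text
time: 18.93
eef_pos: [0.5712, 0.0801, 0.2204]
orientation: [-1.571, -0.001, 0.663]
ft_force: [-0.5, 1.1, 5.3]
width: 0.15
```

```bash
python3 st.py
```

```text
t 18.9333 eef [0.5712 0.0801 0.2204] ori [-1.5714e+00 -9.0000e-04  6.6320e-01] uw [ 0.4995 -0.2885] F_uwz [0.3 1.2] 5.3 T_uwz [0.13 0.08] -0.02
```

Request:
{"name": "drive_tool", "arguments": {"plan": [[0,0.06,0,0,0,0],[0,0,0,0,0,0],[0,0,0,0,0,0]]}}

```text
time: 19.18
eef_pos: [0.5713, 0.0801, 0.219]
orientation: [-1.572, -0.001, 0.663]
ft_force: [-0.3, -0.8, 6.2]
width: 0.148
```

```bash
python3 st.py
```

```text
t 19.1833 eef [0.5713 0.0801 0.219 ] ori [-1.5715e+00 -9.0000e-04  6.6320e-01] uw [ 0.4995 -0.2886] F_uwz [-0.7 -0.5] 6.2 T_uwz [0.18 0.08] 0.02
```

Request:
{"name": "drive_tool", "arguments": {"plan": [[0,-0.04,0,0,0.2,0],[0,0,0,0,0.4,0],[0,0,0,0,0.4,0],[0,0,0,0,0.5,0],[0,0,0,0,0.5,0],[0,0,0,0,0,0]]}}

```text
time: 19.68
eef_pos: [0.5714, 0.0799, 0.2201]
orientation: [-1.572, -0.001, 0.487]
ft_force: [1.2, -0.0, 5.1]
width: 0.147
```

```bash
python3 st.py
```

```text
t 19.6833 eef [0.5714 0.0799 0.2201] ori [-1.5719e+00 -1.4000e-03  4.8720e-01] uw [ 0.5424 -0.1969] F_uwz [ 1.1 -0.6] 5.1 T_uwz [-0.03  0.05] -0.01
```

Request:
{"name": "drive_tool", "arguments": {"plan": [[0,0,0,0,0.5,0],[0,0,0,0,0.6,0],[0,0,0,0,0.6,0],[0,0,0,0,0.6,0],[0,0,0,0,0.6,0],[0,0,0,0,0.6,0],[0,0,0,0,0.6,0],[0,0,0,0,0.6,0],[0,0,0,0,0.6,0],[0,0,0,0,0.6,0],[0,0,0,0,0.5,0],[0,0,0,0,0.5,0],[0,0,0,0,0,0],[0,0,0,0,0,0]]}}

```text
time: 20.85
eef_pos: [0.5715, 0.0799, 0.2201]
orientation: [-1.571, -0.002, -0.114]
ft_force: [-0.8, -0.8, 5.0]
width: 0.154
```

```bash
python3 st.py
```

```text
t 20.85 eef [0.5715 0.0799 0.2201] ori [-1.5709 -0.0018 -0.1138] uw [0.5587 0.1443] F_uwz [-0.7 -0.9] 5.0 T_uwz [-0.06  0.09] -0.06
```

Request:
{"name": "drive_tool", "arguments": {"plan": [[0,0,0,0,0.3,0],[0,0,0,0,0.1,0],[0,0,0,0,0.1,0],[0,0,0,0,0,0],[0,0,0,0,0,0]]}}

```text
time: 21.27
eef_pos: [0.5714, 0.0799, 0.2201]
orientation: [-1.571, -0.002, -0.157]
ft_force: [0.7, -0.0, 5.4]
width: 0.149
```

```bash
python3 st.py
```

```text
t 21.2667 eef [0.5714 0.0799 0.2201] ori [-1.5709 -0.0018 -0.157 ] uw [0.5519 0.1683] F_uwz [0.6 0.1] 5.4 T_uwz [-0.1   0.06] 0.14
```

Request:
{"name": "drive_tool", "arguments": {"plan": [[0,0,0,0,0.2,0],[0,0,0,0,0.1,0],[0,0,0,0,0,0],[0,0,0,0,0,0]]}}

```text
time: 21.6
eef_pos: [0.5712, 0.0799, 0.2201]
orientation: [-1.571, -0.001, -0.183]
ft_force: [-1.6, -0.0, 5.6]
width: 0.151
```

```bash
python3 st.py
```

```text
t 21.6 eef [0.5712 0.0799 0.2201] ori [-1.5709e+00 -1.2000e-03 -1.8280e-01] uw [0.5472 0.1824] F_uwz [-1.6 -0.3] 5.6 T_uwz [-0.07  0.16] 0.17
```

Request:
{"name": "drive_tool", "arguments": {"plan": [[0,0,0,0,-0.3,0],[0,0,0,0,0,0],[0,-0.08,0,0,0,0],[0,-0.08,0,0,0,0],[0,-0.04,0,0,0,0],[0,0,0,0,0,0],[0,0,0,0,0,0]]}}

```text
time: 22.18
eef_pos: [0.5711, 0.08, 0.2243]
orientation: [-1.571, -0.001, -0.157]
ft_force: [1.8, -0.6, 3.9]
width: 0.152
```

```bash
python3 st.py
```

```text
t 22.1833 eef [0.5711 0.08   0.2243] ori [-1.5708e+00 -6.0000e-04 -1.5730e-01] uw [0.5515 0.1684] F_uwz [ 1.9 -0.3] 3.9 T_uwz [-0.04 -0.23] -0.0
```

Request:
{"name": "drive_tool", "arguments": {"plan": [[0,-0.06,0,0,0,0],[0,-0.06,0,0,0,0],[0,0,0,0,0,0],[0,0,0,0,0,0]]}}

```text
time: 22.52
eef_pos: [0.5703, 0.0801, 0.225]
orientation: [-1.571, 0.002, -0.157]
ft_force: [5.1, -0.3, -10.6]
width: 0.152
```

```bash
python3 st.py
```

```text
t 22.5167 eef [0.5703 0.0801 0.225 ] ori [-1.571   0.0021 -0.1571] uw [0.5508 0.1684] F_uwz [5.1 0.5] -10.6 T_uwz [ 0.17 -1.  ] -0.03
```

Request:
{"name": "drive_tool", "arguments": {"plan": [[0,0.06,0,0,0,0],[0,0,0,0,-0.4,0],[0,0,0,0,-0.4,0],[0,0,0,0,-0.4,0],[0,0,0,0,0,0],[0,0,0,0,0,0]]}}

```text
time: 23.02
eef_pos: [0.5703, 0.0801, 0.225]
orientation: [-1.571, 0.002, -0.054]
ft_force: [2.9, 0.9, -7.5]
width: 0.149
```

```bash
python3 st.py
```

```text
t 23.0167 eef [0.5703 0.0801 0.225 ] ori [-1.5707  0.0019 -0.0539] uw [0.5651 0.1107] F_uwz [2.8 1. ] -7.5 T_uwz [ 0.13 -0.51] -0.44
```

Turning back is resisted (−0.44 Nm) at about 5° and pulling up is resisted too, so it is locked. I return to centre, relax, release and rise.

Request:
{"name": "drive_tool", "arguments": {"plan": [[0,0.04,0,0,0.4,0],[0,0,0,0,0.4,0],[0,0,0,0,0.2,0],[0,0,0,0,0,0]]}}

```text
time: 23.35
eef_pos: [0.5703, 0.0801, 0.2249]
orientation: [-1.571, 0.002, -0.14]
ft_force: [-1.0, -0.2, -3.6]
width: 0.151
```

```bash
python3 st.py
```

```text
t 23.35 eef [0.5703 0.0801 0.2249] ori [-1.5713  0.0017 -0.1396] uw [0.5536 0.1586] F_uwz [-0.9 -0.4] -3.6 T_uwz [-0.06  0.12] 0.08
```

Request:
{"name": "drive_tool", "arguments": {"plan": [[0,0,0,0,0,0],[0,0,0,0,0,0],[0,0,0,0,0,0],[0,0,0,0,0,0],[0,0,0,0,0,0],[0,0,0,0,0,0]], "gripper": 50}}

```text
time: 23.85
eef_pos: [0.571, 0.08, 0.2252]
orientation: [-1.571, -0.001, -0.14]
ft_force: [0.1, -0.2, 0.2]
width: 0.585
```

Request:
{"name": "drive_tool", "arguments": {"plan": [[0,-0.4,0,0,0,0],[0,-1,0,0,0,0],[0,-1,0,0,0,0],[0,-1,0,0,0,0],[0,-0.6,0,0,0,0],[0,0,0,0,0,0]]}}

```text
time: 24.35
eef_pos: [0.5726, 0.0801, 0.3305]
orientation: [-1.57, -0.008, -0.14]
ft_force: [-0.6, 0.9, 0.9]
width: 0.587
```

Request:
{"name": "drive_tool", "arguments": {"plan": [[-0.2,0,0.5,0,0,0],[-0.35,0,1,0,0,0],[-0.35,0,1,0,0,0],[-0.35,0,1,0,0,0],[-0.35,0,1,0,0,0],[-0.35,0,1,0,0,0],[-0.3,0,1,0,0,0],[-0.2,0,0.7,0,0,0],[-0.03,0,0.37,0,0,0],[0,0,0,0,0,0],[0,0,0,0,0,0],[0,0,0,0,0,0]], "gripper": 0}}

```text
time: 25.35
eef_pos: [0.5357, 0.2753, 0.3239]
orientation: [-1.572, 0.001, -0.14]
ft_force: [1.1, -0.1, 0.0]
width: 0.001
```

```bash
python3 - <<'E'
exec(open('st.py').read())
W=np.array([.5708,.080]);print("ext rel well",(U@(s["eef_pos"][:2]-W)).round(4),"width",s["width"])
p=snapshot("side")
for l in("toggle_tip","handle","well_rim","cartridge_mid"):
    for d in mark_of("side",l): print(l,round(d["conf"],2),np.round(d["position"],3),(U@(np.array(d["position"])[:2]-W)).round(3))
im=p["pixels"]
k=4;cv2.imwrite("pics/h.png",cv2.resize(im[110:250,100:280],None,fx=k,fy=k,interpolation=cv2.INTER_CUBIC))
E
```

```text
t 25.35 eef [0.5357 0.2753 0.3239] ori [-1.5719e+00  1.1000e-03 -1.4050e-01] uw [0.4919 0.3476] F_uwz [1.1 0.1] 0.0 T_uwz [-0.02  0.01] -0.04
ext rel well [-0.0621  0.1885] width 0.0008378462489376713
toggle_tip 0.57 [0.579 0.27  0.173] [-0.018  0.19 ]
handle 0.8 [ 0.281 -0.237  0.123] [-0.242 -0.355]
handle 0.79 [0.567 0.083 0.245] [-0.004  0.003]
handle 0.75 [0.345 0.043 0.124] [-0.219 -0.069]
handle 0.51 [ 0.782 -0.057  0.037] [ 0.229 -0.106]
well_rim 0.81 [0.569 0.083 0.136] [-0.002  0.002]
well_rim 0.44 [ 0.364 -0.101 -0.   ] [-0.18  -0.208]
well_rim 0.27 [ 0.345 -0.452  0.014] [-0.149 -0.558]
cartridge_mid 0.97 [ 0.278 -0.236  0.063] [-0.245 -0.354]
cartridge_mid 0.89 [0.342 0.04  0.066] [-0.221 -0.072]
cartridge_mid 0.67 [0.57  0.085 0.182] [-0.002  0.005]
```

View pics/h.png

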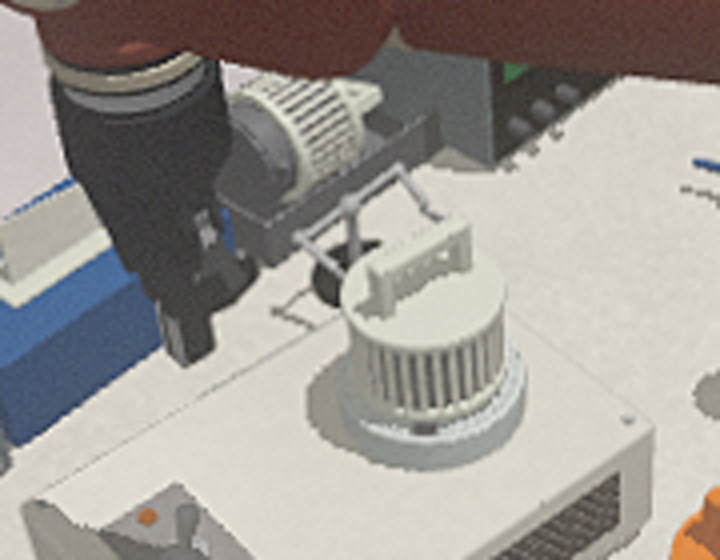

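The cartridge stands level in the well with its handle (crop (420,265)) along the extractor's y axis, and the mark heights match the locked depth. Now the toggle.

Request:
{"name": "drive_tool", "arguments": {"plan": [[0,0.5,0,0,0,0],[0,1,0,0,0,0],[0,1,0,0,0,0],[0,1,0,0,0,0],[0,1,0,0,0,0],[0,1,0,0,0,0],[0,0.8,0,0,0,0],[0,0.45,0,0,0,0],[0,0,0,0,0,0],[0,0,0,0,0,0]]}}

```text
time: 26.43
eef_pos: [0.5356, 0.2759, 0.1556]
orientation: [-1.571, 0.001, -0.14]
ft_force: [1.1, 0.6, 0.9]
width: -0.0
```

Request:
{"name": "drive_tool", "arguments": {"plan": [[0.3,0,0,0,0,0],[0.3,0,0,0,0,0],[0.2,0,0,0,0,0],[0.2,0,0,0,0,0],[0.2,0,0,0,0,0],[0.2,0,0,0,0,0],[0.2,0,0,0,0,0],[0,0,0,0,0,0]]}}

```text
time: 27.1
eef_pos: [0.5769, 0.2704, 0.1569]
orientation: [-1.57, -0.002, -0.14]
ft_force: [0.5, 0.1, -0.7]
width: 0.003
```

```bash
cat >> st.py <<'E'
W=np.array([.5708,.080]);c,q=np.cos(-.14),np.sin(-.14);print("ext rel well",(np.array([[c,q],[-q,c]])@(s["eef_pos"][:2]-W)).round(4),s["ft_force"])
E
python3 st.py; python3 - <<'E'
from h import *
for c in("side","top"):
    snapshot(c)
    for d in mark_of(c,"toggle_tip")[:2]: print(c,d["conf"],np.round(d["position"],3))
E
```

```text
t 27.1 eef [0.5769 0.2704 0.1569] ori [-1.5702 -0.0019 -0.1402] uw [0.5334 0.3484] F_uwz [0.5 0.1] -0.7 T_uwz [ 0.01 -0.04] -0.06
ext rel well [-0.0205  0.1894] [ 0.47609445  0.07399217 -0.66440044]
side 0.46 [0.602 0.266 0.174]
top 0.4 [ 0.585  0.161 -0.   ]
top 0.36 [0.613 0.267 0.174]
```

Request:
{"name": "drive_tool", "arguments": {"plan": [[0.15,0,0,0,0,0],[0.15,0,0,0,0,0],[0,0,0,0,0,0],[0,0,0,0,0,0]]}}

```text
time: 27.63
eef_pos: [0.5831, 0.2694, 0.1559]
orientation: [-1.571, 0.0, -0.14]
ft_force: [0.5, -0.1, -0.4]
width: -0.002
```

Request:
{"name": "drive_tool", "arguments": {"plan": [[-0.3,0,0,0,0,0],[-1,0,0,0,0,0],[-0.7,-0.3,0,0,0,0],[0,-1,0,0,0,0],[0,-1,0,0,0,0],[0,-1,0,0,0,0],[-0.5,-1,0,0,0,0],[-0.5,-0.5,0,0,0,0],[0,0,0,0,0,0],[0,0,0,0,0,0]]}}

```text
time: 28.47
eef_pos: [0.5084, 0.2803, 0.277]
orientation: [-1.57, -0.002, -0.139]
ft_force: [0.4, 1.1, -0.4]
width: -0.004
```

```bash
python3 - <<'E'
exec(open('st.py').read())
P={}
for c in("side","top"):
    p=P[c]=snapshot(c)
    for l in("toggle_tip","cartridge_mid","handle","jar_mid","flask_mid","clamp_stand_mid","blower_mid","dish_tray_mid"):
        print(c,l,[(round(d["conf"],2),np.round(d["position"],3).tolist()) for d in mark_of(c,l) if d["conf"]>.3])
a=cv2.resize(P["side"]["pixels"][150:270,90:250],None,fx=5,fy=5,interpolation=cv2.INTER_CUBIC)
cv2.imwrite("pics/i.png",a)
E
```

```text
t 28.4667 eef [0.5084 0.2803 0.277 ] ori [-1.5697 -0.002  -0.1389] uw [0.4647 0.3479] F_uwz [0.3 1.2] -0.4 T_uwz [-0.07  0.01] 0.04
ext rel well [-0.0898  0.1896] [ 0.44682101  1.10677574 -0.40590021]
side toggle_tip [(0.46, [0.613, 0.263, 0.173])]
side cartridge_mid [(0.9, [0.57, 0.084, 0.183]), (0.8, [0.345, 0.041, 0.067]), (0.66, [0.282, -0.233, 0.063])]
side handle [(0.96, [0.344, 0.04, 0.12]), (0.74, [0.567, 0.08, 0.244]), (0.73, [0.278, -0.236, 0.122])]
side jar_mid [(0.82, [0.461, -0.149, 0.044])]
side flask_mid [(0.59, [0.593, -0.32, 0.023])]
side clamp_stand_mid [(0.61, [0.783, -0.055, 0.037])]
side blower_mid [(0.52, [0.594, -0.319, 0.026])]
side dish_tray_mid [(0.77, [0.444, -0.311, 0.01])]
top toggle_tip [(0.44, [0.616, 0.267, 0.174])]
top cartridge_mid [(0.85, [0.571, 0.083, 0.182]), (0.79, [0.282, -0.232, 0.062]), (0.78, [0.344, 0.038, 0.067])]
top handle [(0.95, [0.286, -0.231, 0.123]), (0.78, [0.571, 0.082, 0.242]), (0.64, [0.343, 0.046, 0.123])]
top jar_mid [(0.87, [0.464, -0.148, 0.04])]
top flask_mid [(0.61, [0.63, -0.453, 0.053])]
top clamp_stand_mid [(0.81, [0.789, -0.055, 0.04]), (0.47, [0.63, -0.449, 0.054])]
top blower_mid [(0.76, [0.599, -0.321, 0.032])]
top dish_tray_mid [(0.57, [0.449, -0.309, 0.01])]
```

View pics/i.png

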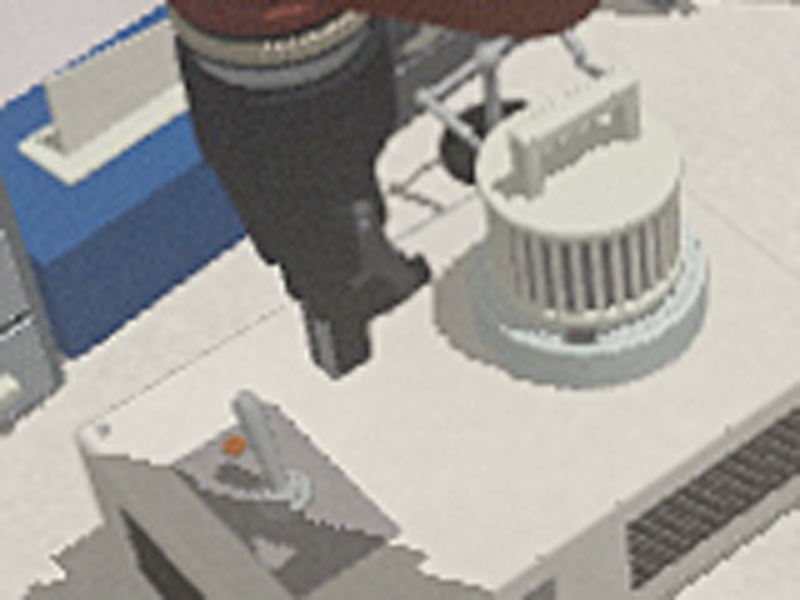

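The toggle (crop, tip (245,398)) leans to the back, and both cameras put the tip at about (0.615, 0.265), where "on" should be. The cartridge is seated level with its handle along y, the arm is clear, and the bystanders that were detected have not moved.

```bash
python3 -c "
from station import *
print(job_done())"
```

```text
the job is handed in; nothing more can be done
None
```

The white cartridge is locked in the well and the toggle switch is over to on. I handed the job in at about 28.6 s on the robot's clock, with the arm clear of everything.

**What I did**
- I lifted the white cartridge by its handle, turned its pins into the notches and pushed it down onto the seal. I then turned it clockwise until it met resistance and let it come up.
- I pushed the toggle over with shut fingers and withdrew.
- The first descent stopped on the lip, with 9–11 N on it. A small sideways shift of about 2 mm fixed it; turning the cartridge a few degrees either way had not helped.

**Last checks**
- **Lock:** before release, pulling up was resisted (−10.6 N), and so was turning back about 5° (−0.44 N m). After release, both cameras put the cartridge's middle at z 0.182–0.183 m, against 0.1835 m expected. The picture shows the handle along the extractor's y axis.
- **Toggle:** both cameras put the tip at about (0.615, 0.265), where "on" should be, and the picture shows it leaning to the back.
- **Bystanders:** the jar, bottle, blower, clamp stand and look-alikes are where they were at the start. The dish tray has no starting measurement to compare with, and I did not re-check the screwdriver or tweezers. The arm never came near any of these three.

**What disagreed**
- The two cameras differed by 4–5 mm on the position of the well.
- In the last side picture the network put the bottle where the blower is. The top view had both in the right place.

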